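# Lock a whetstone in its sharpening base

### The job

Get the whetstone ready for sharpening: slide the metal stop up against the stone until the stone is trapped without play between it and the fixed end stop of the base. Then lock the sliding stop with its wing knob: turn it clockwise until it suddenly goes stiff, and from there give it one more quarter turn and no further, or the thread in the wood will strip. Let go and leave the things around it where they are.

Things in the scene. Friction and masses are not known exactly. Their poses are not given: they have to be found in the camera images.
- sharpening_base: wooden whetstone base, fixed, 345 x 70 mm. Origin on the worktop, 180 mm from its rear (knob) end; x along the base towards the fixed end stop, z up. Rear: low shelf, top 16 mm above the worktop, between two guide strips 7 mm high. Front: raised bed, top 34 mm, x = 35 to 165 mm. Fixed end stop: block across the front end, inner face at x = 153 mm, top 50 mm.
- sliding_stop: loose slotted steel plate, 136 x 52 x 9 mm, 0.5 kg, on the low shelf between the guide strips (1.5 mm play each side). Front end: upright jaw, 14 mm thick, top 50 mm above the worktop. Rear end: thumb tab, 10 mm thick, 52 wide, top 41 mm above the worktop. Origin: centre of its underside, x towards the stone. Starts 18 to 30 mm short of its final place.
- jaw_face (a point): middle of the jaw's front face, which bears on the stone's near end; moves with sliding_stop
- tab_back (a point): middle of the rear face of the thumb tab, 33 mm above the worktop; push here along the base's x to slide the stop (about 3 N alone, 6 N with the stone, then hard against the fixed stop); moves with sliding_stop
- whetstone: loose two-layer whetstone, 150 x 54 x 26 mm, about 0.42 kg, lying lengthwise on the bed, its near end overhanging it, top 60 mm above the worktop. Origin: centre of its underside, x along it towards the fixed end stop. Starts 4 to 10 mm short of the fixed end stop; slides under a few newtons.
- stone_far_end (a point): middle of the stone's end face that must meet the fixed end stop
- knob (a joint): angle of the dark wing knob, rad; grows as it is turned clockwise seen from above (tightened), sinking 1.25 mm per rad. At 0 (starts at 0 to 0.4) the wing lies along the base's x. Light (about 0.03 N m) until the disc meets the sliding stop, at 0.4 to 3.5 rad, different each time: within about 0.3 rad of that it rises to about 0.15 N m and stays so. Stays where left; regrip as needed.
- knob_axis (a point): point on the knob's upright axis, fixed to the base at x = -75 mm, 50 mm above the worktop; does not sink with the knob. The wing is a bar 46 long x 12 thick x 22 mm tall, standing from about 36 to 58 mm (2 mm more or less) above the worktop when the knob is at 0, on a round hub of 30 mm diameter; grip it from above across its thickness.
- spring_washer: steel clamping disc, 47 mm diameter, under the knob, sinking with it on a stiff spring; it presses the sliding stop down when the knob is tight. Origin: its underside, on the knob's axis.
- scissors: bystander: kitchen scissors with orange handles, 87 x 199 x 9 mm, lying loose; origin at the centre of the underside
- peeler: bystander: peeler with a yellow handle, 170 x 25 x 18 mm, lying loose; origin at the centre of the underside
- matchbox: bystander: matchbox, 36 x 53 x 14 mm, loose; origin at the centre of the underside
Mind the look-alikes: they are no part of the job. Leave any turquoise look-alike of the sliding_stop alone.

How it is judged:
By the outcome, as a careful person would: the job done as asked, in the order asked, and still so for the second after the job is handed in, with the robot touching nothing.
It also fails if it takes over 72 s, if anything falls off the work surface, if the arm or the gripper's body presses on something with over 40 N, if the wrist force passes 120 N, or if a joint passes its speed limit or range.

### The arm

A 7-joint arm with a two-finger parallel gripper is mounted at the origin on a cart in front of the work surface, level with it; the furniture and walls round the work are solid. World frame = base frame: x ahead of the robot, y to its left, z up, the work surface at z = 0. Lengths are in m, angles in rad, forces in N, time in s.
With the tool pointing down it reaches from about 0.425 to 0.925 m from the base axis. Payload 6.8 kg.
Tool frame: the origin (TCP) lies at the very end of the fingers, on their centre line; the grasp point (between the pads) lies 19 mm behind it; z points along the fingers, y is the line along which they close (so a half turn about z gives the same grasp; the last joint's range is limited). The gripper opens to 85 mm and grips with 20 to 120 N. Pads are 22 mm wide; open, the fingers measure 114 mm over their backs; the gripper's body (76 mm by 85 mm) begins 54 mm behind the grasp point. The pads swing forward as they close: fully open they stand 13 mm farther back than shut.
Start: joints at [1.047, 0.477, 0.022, 1.555, -0.011, 1.109, -0.083], TCP at [0.273, -0.617, 0.231] pointing down, gripper open.
Joint ranges: [-2.96, 2.96], [-0.34, 2.1], [-1.41, 1.46], [0.24, 2.44], [-1.37, 4.51], [0.17, 1.92], [-2.96, 2.96]. Speed limits (rad/s): [2.39, 2.39, 3.14, 3.14, 3.14, 3.14, 3.14].

### API

Orientations are given as a rotation vector (axis times angle).
In Python, from workcell import manip gives the robot as it stands.
- The arm moves only by the shell command python3 -m inch 'ROWS'. ROWS is a JSON object whose one key "plan" holds a list of rows, each an object of numbers: "tx", "ty", "tz": the shift along the tool's x, y, z in mm; "wx", "wy", "wz": the turn, a rotation vector about the tool's x, y, z in degrees; "fingers": the finger opening in mm, from 0 to 85.4. A call has 1 to 5 rows; each row shifts and turns the commanded pose from where the row before left it, along the tool's axes as they then stand; what a row does not reach is not made up. A row lasts 1/12 s, in which the tool goes at most 41.7 mm and 7.16 degrees, less where a joint would pass 70% of its speed; a pose out of reach is approached as far as the arm can. A call with a gripper value outside its range is refused whole. The fingers move at their own pace and stop on an object; the grip force is fixed at half the most. Time passes only in rows, so rows that do not move let the fingers close. It gives the time, the measured TCP pose, the force, the opening and the grip force at its end, in the units of the state.
- manip.sense(): the state, without advancing time (a new reading comes with each control period).
- manip.get_image(name): name is "scene" or "side" or "wrist"; returns a dict with "img" (480x640x3 uint8, red, green, blue), "intrinsics" (3x3 intrinsics, pixels), "extrinsics" (4x4, takes a point from world to camera coordinates). Camera axes: x right, y down, z forward; pixel columns grow to the right and rows downward; lengths in m; the calibration is good to about 2 mm. A picture is of the moment at which its call begins. There is no depth.
- manip.job_done(): hands the job in; it is judged then, once.
The state is a dict: "time": time; "joints": joint angles; "joint_vel": joint speeds; "tau": joint torques, N m; "position": TCP position; "ee_rot": TCP orientation; "force": force on the tool from outside, world axes, zero at the start; "torque": the same for the moment, N m; "width": opening from 0.0 (shut) to 1.0 (fully open); "grip_force": force on a finger pad.
Only numpy, scipy, OpenCV 4.12 (cv2) and the standard library are available. Lean on these libraries where they do the work, as an engineer would, in place of code of your own. Each camera call takes 0.05 s, during which the arm holds its last target. There are 200 camera calls.

## Working session

There is one attempt and no reset: what is moved stays moved. The work goes in short steps, Python scripts to look and compute and a shell command to move; the robot and the scene stay as the last step left them, time stands still between calls to the robot, and variables do not carry over. Pictures are saved under pics/ and viewed, at most 10 in all, crops included, and the job is handed in when it is done.

```bash
mkdir -p pics; ls
cat > h.py <<'E'
import numpy as np,cv2
from workcell import manip
def shot(n,f=None):
    d=manip.get_image(n)
    if f: cv2.imwrite('pics/'+f,d['img'][:,:,::-1])
    return d
def ray(d,u,v,z):
    K=np.array(d['intrinsics']);E=np.array(d['extrinsics']);R=E[:3,:3];t=E[:3,3]
    c=-R.T@t; r=R.T@np.linalg.inv(K)@[u,v,1]
    return c+r*(z-c[2])/r[2]
def proj(d,p):
    E=np.array(d['extrinsics']);q=np.array(d['intrinsics'])@(E[:3,:3]@p+E[:3,3]);return q[:2]/q[2]
E
python3 - <<'E'
from h import *
import pickle
D={n:shot(n,n+'0.png') for n in('scene','side')}
pickle.dump(D,open('d0.pkl','wb'))
s=manip.sense();print(s)
for n in D: print(n,D[n]['extrinsics'])
E
```

```text
pics
{'time': 0.1, 'joints': array([ 1.04689427,  0.4777191 ,  0.02236805,  1.5563536 , -0.01153235,
        1.10928363, -0.08310407]), 'joint_vel': array([ 1.39008080e-03, -9.65441610e-04, -8.33997556e-05, -2.70695872e-03,
       -2.89801297e-04,  1.40557998e-03, -1.36143880e-03]), 'tau': array([ 4.06273859e-03, -5.97757602e+01,  1.61320232e+00, -2.81955278e+01,
        1.27738380e-02,  5.05080345e-03, -6.36959089e-05]), 'position': array([ 0.27241852, -0.61700661,  0.23042187]), 'ee_rot': array([-3.07240705e+00, -6.48087716e-01,  6.85044274e-04]), 'force': array([-0.78313896, -0.05626297,  0.23950404]), 'torque': array([-0.03106413,  0.02092957,  0.02560916]), 'grip_force': 0.0, 'width': 1.0000020198583788}
scene [[ 0.56621172 -0.82421848 -0.00825695 -0.23758164]
 [-0.61365666 -0.41483227 -0.67181819  0.41018414]
 [ 0.55029972  0.38545827 -0.74067006  1.23652245]
 [ 0.          0.          0.          1.        ]]
side [[ 0.89040993 -0.4551583   0.00103482 -0.46313901]
 [-0.37801116 -0.7407523  -0.55533197  0.28934604]
 [ 0.2535305   0.49408193 -0.83162812  1.03146896]
 [ 0.          0.          0.          1.        ]]
```

View pics/scene0.png

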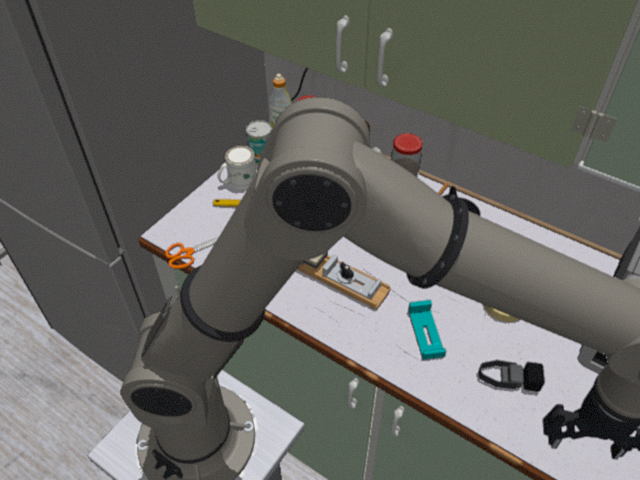

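View pics/side0.png

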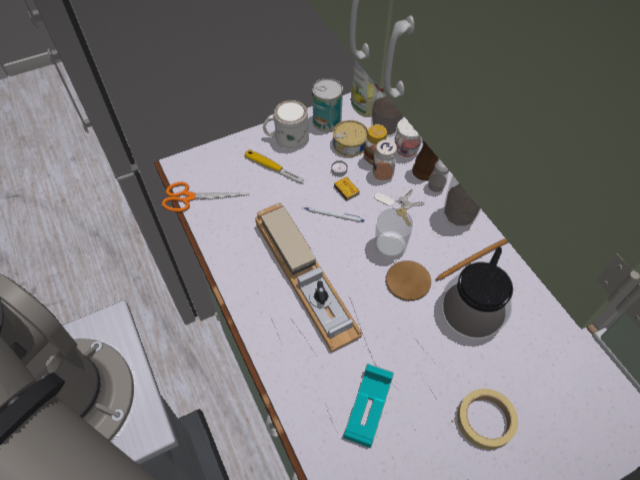

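The side view shows the base running from about (270,210) at the end-stop end to (345,335) at the rear. The knob is at (320,293), and the turquoise decoy at (370,405) stays untouched. In the scene view the arm hides part of the base. I'll zoom in on the side view.

Run:
```python
from h import *
im=cv2.imread('pics/side0.png')[195:355,245:375]
cv2.imwrite('pics/c0.png',cv2.resize(im,None,fx=3.7,fy=3.7,interpolation=cv2.INTER_CUBIC))
```

```text
(no output)
```

View pics/c0.png

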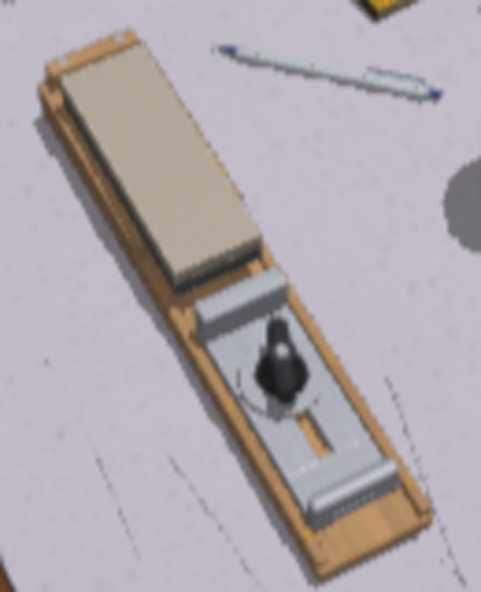

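The crop shows the stone, jaw, plate, tab and knob (wing roughly along the base). Stone top corners are at (63,85), (140,42), (262,237) and (178,272), and the base's rear bottom corners at (320,580) and (432,522). Next I turn these into world points.

Run:
```python
from h import *
import pickle
D=pickle.load(open('d0.pkl','rb'));d=D['side']
P=lambda u,v,z:ray(d,245+(u+.5)/3.7-.5,195+(v+.5)/3.7-.5,z)
pts=dict(rearL=(320,580,0),rearR=(432,522,0),endL=(47,68,.05),endR=(132,30,.05),s1=(63,85,.06),s2=(140,42,.06),s3=(262,237,.06),s4=(178,272,.06),knobtop=(280,350,.058),tabL=(310,512,.041),tabR=(396,472,.041),jawL=(197,302,.05),jawR=(277,268,.05))
W={k:P(*v) for k,v in pts.items()}
for k in W: print(k,W[k].round(4))
a=(W['s1']+W['s2']-W['s3']-W['s4']);print('stone yaw',np.degrees(np.arctan2(a[1],a[0])))
a=W['endL']+W['endR']-W['rearL']-W['rearR'];yaw=np.arctan2(a[1],a[0]);print('base yaw',np.degrees(yaw),np.linalg.norm(a[:2])/2)
ex=np.array([np.cos(yaw),np.sin(yaw)]);ey=np.array([-ex[1],ex[0]])
o=(W['endL']+W['endR']+W['rearL']+W['rearR'])[:2]/4+ex*.0075
print('origin',o,'knob',o-.075*ex)
for k in W: print(k,((W[k][:2]-o)@ex*1e3).round(1),((W[k][:2]-o)@ey*1e3).round(1))
for n in D:
  print(n,[proj(D[n],np.array([*(o+ex*x),z])).round(1) for x,z in((-.075,.058),(-.18,.016),(.165,.05))])
print('tool yaw ', manip.sense()['ee_rot'])
```

```text
rearL [ 0.4724 -0.1344  0.    ]
rearR [ 0.5408 -0.1324  0.    ]
endL [0.4676 0.2016 0.05  ]
endR [0.5235 0.2045 0.05  ]
s1 [0.4688 0.1789 0.06  ]
s2 [0.5212 0.187  0.06  ]
s3 [0.5242 0.035  0.06  ]
s4 [0.4737 0.0357 0.06  ]
knobtop [ 0.5015 -0.0312  0.058 ]
tabL [ 0.4765 -0.1142  0.041 ]
tabR [ 0.5266 -0.1145  0.041 ]
jawL [0.4769 0.0195 0.05  ]
jawR [0.5253 0.019  0.05  ]
stone yaw 91.54181291802351
base yaw 91.88327446999403 0.3366652603234441
origin [0.50079572 0.04230057] knob [ 0.50326048 -0.03265892]
rearL -175.7 34.2
rearR -176.0 -34.2
endL 160.3 28.0
endR 161.4 -28.0
s1 137.6 27.5
s2 144.0 -25.1
s3 -8.1 -23.1
s4 -5.7 27.3
knobtop -73.5 1.7
tabL -155.6 29.4
tabR -157.5 -20.7
jawL -22.0 24.6
jawR -24.1 -23.7
scene [array([346.6, 266.6]), array([384.3, 296.2]), array([264.9, 229.4])]
side [array([321.4, 289.4]), array([347.8, 341.9]), array([268.1, 206.5])]
tool yaw  [-3.07240705e+00 -6.48087716e-01  6.85044274e-04]
```

```bash
python3 -m inch '{"plan":[{"tx":31,"ty":-25,"fingers":0},{"tx":31,"ty":-25,"fingers":0},{"tx":31,"ty":-25,"fingers":0},{"tx":31,"ty":-25,"fingers":0},{"tx":31,"ty":-25,"fingers":0}]}' >/dev/null
python3 -m inch '{"plan":[{"tx":31,"ty":-25,"fingers":0},{"tx":31,"ty":-25,"fingers":0},{"tx":31,"ty":-25,"fingers":0},{"tx":31,"ty":-25,"fingers":0},{"tx":31,"ty":-25,"fingers":0}]}'
python3 -m inch '{"plan":[{"tx":31,"ty":-25,"fingers":0},{"tx":31,"ty":-25,"fingers":0},{"tx":28,"ty":-25,"fingers":0},{"wz":-6.77},{"wz":-6.77}]}' >/dev/null
python3 -m inch '{"plan":[{"wz":-6.77},{"wz":-6.77},{"wz":-6.77},{"wz":-6.77},{"wz":-6.77}]}' >/dev/null
python3 -m inch '{"plan":[{"wz":-6.77},{"wz":-6.77},{"wz":-6.77},{},{}]}'
cat >> h.py <<'E'
from scipy.spatial.transform import Rotation as Ro
def st():
    s=manip.sense();R=Ro.from_rotvec(s['ee_rot']).as_matrix()
    print('t %.2f'%s['time'],'p',(np.array(s['position'])*1e3).round(1),'xyaw %.2f'%np.degrees(np.arctan2(R[1,0],R[0,0])),'zax',R[:,2].round(3),'F',np.round(s['force'],2),'T',np.round(s['torque'],3),'w %.3f g %.1f'%(s['width'],s['grip_force']),'q7 %.2f'%s['joints'][6])
E
python3 - <<'E'
from h import *
st(); import pickle
d=shot('wrist','w1.png');pickle.dump(d,open('w1.pkl','wb'))
d=shot('scene');pickle.dump(d,open('s1.pkl','wb'))
E
```

```text
t 0.10 p [ 272.4 -617.   230.4] xyaw 23.82 zax [-0.001  0.001 -1.   ] F [-0.78 -0.06  0.24] T [-0.031  0.021  0.026] w 1.000 g 0.0 q7 -0.08validation failed for argument at $.pl...
validation failed for argument at $.pl...
validation failed for argument at $.pl...
validation failed for argument at $.pl...
validation failed for argument at $.pl...
```

View pics/w1.png

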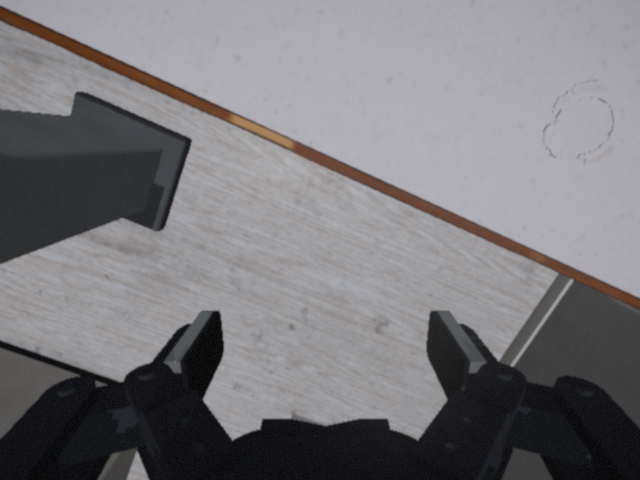

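The wrist view shows the tool still at its start pose, beside the worktop edge, because the calls were refused. Each row probably needs all seven keys.

```bash
python3 -m inch '{"plan":[{"tx":31,"ty":-25,"tz":0,"wx":0,"wy":0,"wz":0,"fingers":0},{"tx":31,"ty":-25,"tz":0,"wx":0,"wy":0,"wz":0,"fingers":0},{"tx":31,"ty":-25,"tz":0,"wx":0,"wy":0,"wz":0,"fingers":0},{"tx":31,"ty":-25,"tz":0,"wx":0,"wy":0,"wz":0,"fingers":0},{"tx":31,"ty":-25,"tz":0,"wx":0,"wy":0,"wz":0,"fingers":0}]}'
```

```text
time: 0.62
position: [0.3644, -0.4387, 0.2312]
ee_rot: [-3.074, -0.648, 0.0]
force: [1.7, -0.2, -0.5]
width: 0.302
grip_force: 0.0
```

```bash
python3 -m inch '{"plan":[{"tx":31,"ty":-25,"tz":0,"wx":0,"wy":0,"wz":0,"fingers":0},{"tx":31,"ty":-25,"tz":0,"wx":0,"wy":0,"wz":0,"fingers":0},{"tx":31,"ty":-25,"tz":0,"wx":0,"wy":0,"wz":0,"fingers":0},{"tx":31,"ty":-25,"tz":0,"wx":0,"wy":0,"wz":0,"fingers":0},{"tx":31,"ty":-25,"tz":0,"wx":0,"wy":0,"wz":0,"fingers":0}]}' >/dev/null
python3 -m inch '{"plan":[{"tx":31,"ty":-25,"tz":0,"wx":0,"wy":0,"wz":0,"fingers":0},{"tx":31,"ty":-25,"tz":0,"wx":0,"wy":0,"wz":0,"fingers":0},{"tx":28,"ty":-25,"tz":0,"wx":0,"wy":0,"wz":0,"fingers":0},{"tx":0,"ty":0,"tz":0,"wx":0,"wy":0,"wz":-6.8,"fingers":0},{"tx":0,"ty":0,"tz":0,"wx":0,"wy":0,"wz":-6.8,"fingers":0}]}' >/dev/null
python3 -m inch '{"plan":[{"tx":0,"ty":0,"tz":0,"wx":0,"wy":0,"wz":-6.8,"fingers":0},{"tx":0,"ty":0,"tz":0,"wx":0,"wy":0,"wz":-6.8,"fingers":0},{"tx":0,"ty":0,"tz":0,"wx":0,"wy":0,"wz":-6.8,"fingers":0},{"tx":0,"ty":0,"tz":0,"wx":0,"wy":0,"wz":-6.8,"fingers":0},{"tx":0,"ty":0,"tz":0,"wx":0,"wy":0,"wz":-6.8,"fingers":0}]}' >/dev/null
python3 -m inch '{"plan":[{"tx":0,"ty":0,"tz":0,"wx":0,"wy":0,"wz":-6.8,"fingers":0},{"tx":0,"ty":0,"tz":0,"wx":0,"wy":0,"wz":-6.8,"fingers":0},{"tx":0,"ty":0,"tz":0,"wx":0,"wy":0,"wz":-6.8,"fingers":0},{"tx":0,"ty":0,"tz":0,"wx":0,"wy":0,"wz":0,"fingers":0},{"tx":0,"ty":0,"tz":0,"wx":0,"wy":0,"wz":0,"fingers":0}]}'
python3 - <<'E'
from h import *
st(); import pickle
d=shot('wrist','w2.png');pickle.dump(d,open('w2.pkl','wb'))
E
```

```text
time: 2.28
position: [0.5072, -0.1588, 0.2312]
ee_rot: [-2.19, -2.252, 0.0]
force: [-0.4, 0.1, 0.1]
width: -0.003
grip_force: 0.0
t 2.28 p [ 507.2 -158.8  231.2] xyaw 91.61 zax [-0.  0. -1.] F [-0.38  0.12  0.08] T [-0.002  0.017 -0.02 ] w -0.003 g 0.0 q7 0.10
```

View pics/w2.png

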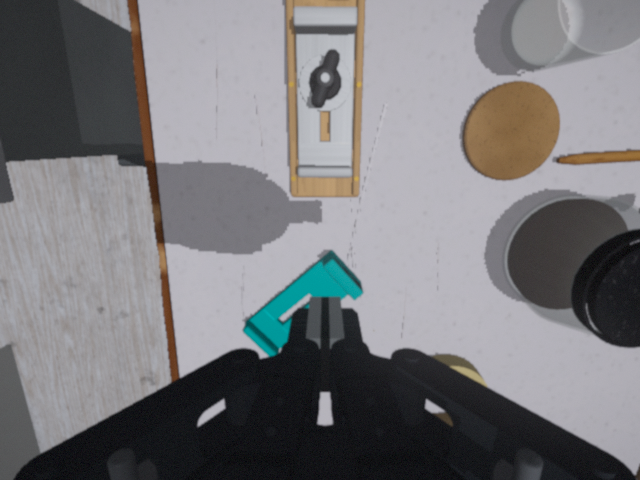

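The wrist view looks straight down. The base's rear edge runs (292,195)-(358,195), the knob is at (326,79), and the wing runs (335,55)-(318,105). The tab is at rows 165-178, and the decoy is near (300,300), close under the fingers.

Run:
```python
from h import *
import pickle
d=pickle.load(open('w2.pkl','rb'))
for k,(u,v,z) in dict(rearL=(292,195,.016),rearR=(359,195,.016),stripL=(287.5,0,.023),stripR=(364.5,0,.023),knob=(326,78,.058),wA=(335,53,.058),wB=(318,106,.058),tabL=(298,177,.041),tabR=(352,177,.041),tabfront=(325,166,.041),jawback=(325,26,.05),jawfront=(325,6,.05),decoyTop=(332,251,.045),decoyR=(361,295,.045),decoyL=(245,325,.045),decoyR2=(353,299,.009)).items():
  print(k,(ray(d,u,v,z)*1e3).round(1))
hsv=cv2.cvtColor(d['img'],cv2.COLOR_RGB2HSV)
m=cv2.inRange(hsv,(5,80,80),(22,255,255));m[:,:280]=0;m[:,370:]=0;m[200:]=0
ys,xs=np.nonzero(m);
for r in(40,80,120,150,185): 
  q=xs[ys==r];print(r,q.min(),q.max(),(ray(d,(q.min()+q.max())/2,r,.023)*1e3).round(1),(ray(d,q.min(),r,.023)-ray(d,q.max(),r,.023))[0])
g=cv2.cvtColor(d['img'],cv2.COLOR_RGB2GRAY);k=(g<75).astype(np.uint8);k[:,:295]=0;k[:,355:]=0;k[120:]=0;k[:40]=0
n,l,s_,c=cv2.connectedComponentsWithStats(k);print(s_,c)
```

```text
rearL [ 472.6 -137.    16. ]
rearR [ 540.8 -135.1   16. ]
stripL [469.3  31.2  23. ]
stripR [535.3  33.   23. ]
knob [504.1 -34.3  58. ]
wA [510.8 -15.8  58. ]
wB [498.  -55.7  58. ]
tabL [ 480.4 -116.3   41. ]
tabR [ 530.8 -114.9   41. ]
tabfront [ 505.3 -105.6   41. ]
jawback [502.2   5.1  50. ]
jawfront [501.8  19.   50. ]
decoyTop [ 514.4 -186.5   45. ]
decoyR [ 545.6 -232.8   45. ]
decoyL [ 425.8 -270.5   45. ]
decoyR2 [ 541.3 -254.4    9. ]
40 287 362 [501.9   1.7  23. ] -0.0662466410328224
80 288 361 [502.7 -30.5  23. ] -0.06645525713529865
120 289 360 [503.7 -64.7  23. ] -0.06667705803763874
150 290 359 [504.4 -91.8  23. ] -0.06637187579024861
185 291 358 [ 505.3 -125.1   23. ] -0.0663265396069293
[[     0      0    640    480 306369]
 [   310     51     30     56    831]] [[319.4853102  239.9317914 ]
 [324.91576414  80.30926594]]
```

```bash
python3 -m inch '{"plan":[{"tx":14,"ty":-2,"tz":10,"wx":0,"wy":0,"wz":0,"fingers":0},{"tx":0,"ty":0,"tz":40,"wx":0,"wy":0,"wz":0,"fingers":0},{"tx":0,"ty":0,"tz":40,"wx":0,"wy":0,"wz":0,"fingers":0},{"tx":0,"ty":0,"tz":40,"wx":0,"wy":0,"wz":0,"fingers":0},{"tx":0,"ty":0,"tz":40,"wx":0,"wy":0,"wz":0,"fingers":0}]}' >/dev/null
python3 -m inch '{"plan":[{"tx":0,"ty":0,"tz":25,"wx":0,"wy":0,"wz":0,"fingers":0},{"tx":0,"ty":0,"tz":10,"wx":0,"wy":0,"wz":0,"fingers":0},{"tx":0,"ty":0,"tz":0,"wx":0,"wy":0,"wz":0,"fingers":0},{"tx":6,"ty":0,"tz":0,"wx":0,"wy":0,"wz":0,"fingers":0},{"tx":4,"ty":0,"tz":0,"wx":0,"wy":0,"wz":0,"fingers":0}]}'
python3 -m inch '{"plan":[{"tx":3,"ty":0,"tz":0,"wx":0,"wy":0,"wz":0,"fingers":0},{"tx":3,"ty":0,"tz":0,"wx":0,"wy":0,"wz":0,"fingers":0},{"tx":3,"ty":0,"tz":0,"wx":0,"wy":0,"wz":0,"fingers":0},{"tx":3,"ty":0,"tz":0,"wx":0,"wy":0,"wz":0,"fingers":0},{"tx":3,"ty":0,"tz":0,"wx":0,"wy":0,"wz":0,"fingers":0}]}'
```

```text
time: 3.17
position: [0.5062, -0.1343, 0.0281]
ee_rot: [2.185, 2.253, 0.003]
force: [-0.2, -0.4, 0.8]
width: 0.001
grip_force: 0.0
time: 3.58
position: [0.5048, -0.1209, 0.0271]
ee_rot: [2.186, 2.253, 0.0]
force: [0.9, -4.3, 3.3]
width: -0.001
grip_force: 2.3
```

```bash
python3 -m inch '{"plan":[{"tx":3,"ty":0,"tz":0,"wx":0,"wy":0,"wz":0,"fingers":0},{"tx":3,"ty":0,"tz":0,"wx":0,"wy":0,"wz":0,"fingers":0},{"tx":2,"ty":0,"tz":0,"wx":0,"wy":0,"wz":0,"fingers":0},{"tx":2,"ty":0,"tz":0,"wx":0,"wy":0,"wz":0,"fingers":0},{"tx":0,"ty":0,"tz":0,"wx":0,"wy":0,"wz":0,"fingers":0}]}'
python3 -m inch '{"plan":[{"tx":1,"ty":0,"tz":0,"wx":0,"wy":0,"wz":0,"fingers":0},{"tx":1,"ty":0,"tz":0,"wx":0,"wy":0,"wz":0,"fingers":0},{"tx":1,"ty":0,"tz":0,"wx":0,"wy":0,"wz":0,"fingers":0},{"tx":1,"ty":0,"tz":0,"wx":0,"wy":0,"wz":0,"fingers":0},{"tx":0,"ty":0,"tz":0,"wx":0,"wy":0,"wz":0,"fingers":0}]}'
```

```text
time: 4.0
position: [0.5039, -0.1101, 0.0264]
ee_rot: [2.186, 2.256, -0.001]
force: [-0.3, -4.6, 4.1]
width: 0.005
grip_force: 2.6
time: 4.42
position: [0.5037, -0.1066, 0.0264]
ee_rot: [2.186, 2.255, -0.001]
force: [0.7, -7.1, 5.2]
width: 0.001
grip_force: 3.2
```

```bash
python3 -m inch '{"plan":[{"tx":1,"ty":0,"tz":0,"wx":0,"wy":0,"wz":0,"fingers":0},{"tx":1,"ty":0,"tz":0,"wx":0,"wy":0,"wz":0,"fingers":0},{"tx":1,"ty":0,"tz":0,"wx":0,"wy":0,"wz":0,"fingers":0},{"tx":1,"ty":0,"tz":0,"wx":0,"wy":0,"wz":0,"fingers":0},{"tx":0,"ty":0,"tz":0,"wx":0,"wy":0,"wz":0,"fingers":0}]}'
```

```text
time: 4.83
position: [0.5035, -0.1028, 0.0264]
ee_rot: [2.186, 2.255, -0.001]
force: [-0.8, -6.9, 3.6]
width: 0.0
grip_force: 3.5
```

Now pushing the stone as well. Continuing in small steps.

```bash
python3 -m inch '{"plan":[{"tx":0.7,"ty":0,"tz":0,"wx":0,"wy":0,"wz":0,"fingers":0},{"tx":0.7,"ty":0,"tz":0,"wx":0,"wy":0,"wz":0,"fingers":0},{"tx":0.6,"ty":0,"tz":0,"wx":0,"wy":0,"wz":0,"fingers":0},{"tx":0,"ty":0,"tz":0,"wx":0,"wy":0,"wz":0,"fingers":0}]}' | sed -n 2,4p
```

```text
position: [0.5035, -0.1027, 0.0264]
ee_rot: [2.187, 2.252, -0.003]
force: [0.4, -11.7, 4.4]
```

```bash
python3 -m inch '{"plan":[{"tx":0.7,"ty":0,"tz":0,"wx":0,"wy":0,"wz":0,"fingers":0},{"tx":0.7,"ty":0,"tz":0,"wx":0,"wy":0,"wz":0,"fingers":0},{"tx":0.6,"ty":0,"tz":0,"wx":0,"wy":0,"wz":0,"fingers":0},{"tx":0,"ty":0,"tz":0,"wx":0,"wy":0,"wz":0,"fingers":0}]}' | sed -n 2,4p
```

```text
position: [0.5035, -0.1026, 0.0265]
ee_rot: [2.188, 2.249, -0.005]
force: [1.7, -16.0, 3.5]
```

```bash
python3 -m inch '{"plan":[{"tx":0.5,"ty":0,"tz":0,"wx":0,"wy":0,"wz":0,"fingers":0},{"tx":0.5,"ty":0,"tz":0,"wx":0,"wy":0,"wz":0,"fingers":0},{"tx":0,"ty":0,"tz":0,"wx":0,"wy":0,"wz":0,"fingers":0}]}' | sed -n 2,4p
```

```text
position: [0.5035, -0.1026, 0.0265]
ee_rot: [2.188, 2.248, -0.006]
force: [1.4, -18.9, 2.3]
```

```bash
python3 -m inch '{"plan":[{"tx":-8,"ty":0,"tz":0,"wx":0,"wy":0,"wz":0,"fingers":0},{"tx":-8,"ty":0,"tz":0,"wx":0,"wy":0,"wz":0,"fingers":0},{"tx":0,"ty":0,"tz":-30,"wx":0,"wy":0,"wz":0,"fingers":0},{"tx":0,"ty":0,"tz":-40,"wx":0,"wy":0,"wz":0,"fingers":40},{"tx":0,"ty":0,"tz":-40,"wx":0,"wy":0,"wz":0,"fingers":40}]}' | sed -n 2,4p
python3 -m inch '{"plan":[{"tx":27,"ty":0,"tz":0,"wx":0,"wy":0,"wz":6.5,"fingers":40},{"tx":27,"ty":0,"tz":0,"wx":0,"wy":0,"wz":6.5,"fingers":40},{"tx":27,"ty":0,"tz":0,"wx":0,"wy":0,"wz":6.3,"fingers":40},{"tx":0,"ty":0,"tz":0,"wx":0,"wy":0,"wz":0,"fingers":40},{"tx":0,"ty":0,"tz":0,"wx":0,"wy":0,"wz":0,"fingers":40}]}'
python3 - <<'E'
from h import *
st(); import pickle
d=shot('wrist','w3.png');pickle.dump(d,open('w3.pkl','wb'))
d=shot('side');cv2.imwrite('pics/s3.png',cv2.resize(d['img'][195:355,245:375,::-1],None,fx=3.7,fy=3.7,interpolation=cv2.INTER_CUBIC))
E
```

```text
position: [0.5022, -0.1111, 0.1362]
ee_rot: [-2.18, -2.255, 0.001]
force: [0.7, -1.1, 0.3]
time: 6.58
position: [0.51, -0.0293, 0.136]
ee_rot: [-2.526, -1.865, -0.0]
force: [-0.1, -0.7, -1.0]
width: 0.469
grip_force: 0.0
t 6.58 p [510.  -29.3 136. ] xyaw 72.88 zax [-0.001  0.001 -1.   ] F [-0.09 -0.75 -0.96] T [ 0.007  0.023 -0.041] w 0.469 g 0.0 q7 -0.52
```

View pics/w3.png

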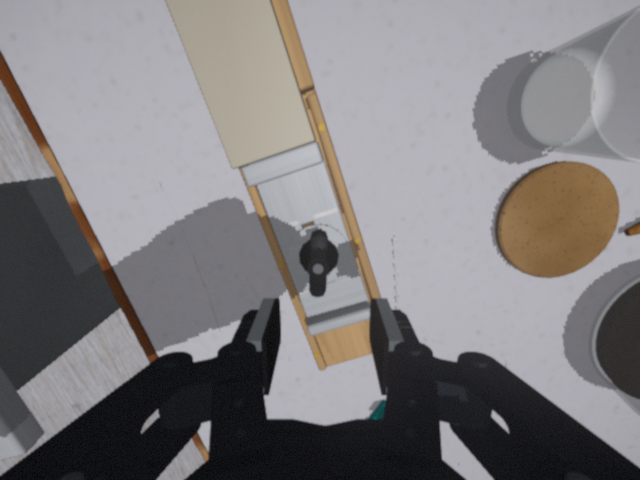

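View pics/s3.png

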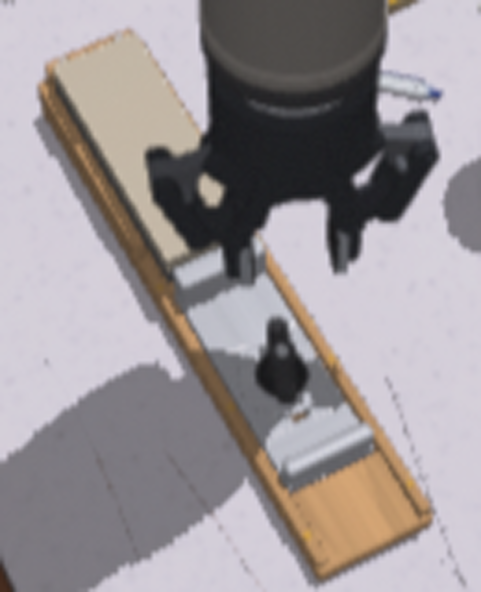

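The wrist view shows the wing aligned with the image vertical, (319,230)-(318,295). The side view shows the jaw on the stone and the stone at the end stop.

Run:
```python
from h import *
import pickle
d=pickle.load(open('w3.pkl','rb'))
g=cv2.cvtColor(d['img'],cv2.COLOR_RGB2GRAY);k=(g<70).astype(np.uint8);k[:,:285]=0;k[:,350:]=0;k[300:]=0;k[:215]=0
n,l,s_,c=cv2.connectedComponentsWithStats(k);print(s_)
for r in range(228,300,6):
  q=np.nonzero(k[r])[0]; print(r,q.min() if len(q) else 0,q.max() if len(q) else 0)
for u,v in((319,230),(318.5,297),(319,263)): print((ray(d,u,v,.058)*1e3).round(1))
for p in((.510,-.0293,.136),(.503,-.0325,.056)): print(proj(d,np.array(p)))
```

```text
[[     0      0    640    480 305739]
 [   299    230     39     66   1461]]
228 0 0
234 312 325
240 309 327
246 302 334
252 300 337
258 300 337
264 301 336
270 306 330
276 310 325
282 310 325
288 310 324
294 312 322
[511.8  -8.8  58. ]
[497.3 -53.8  58. ]
[505.  -30.4  58. ]
[325.91426531 315.26681683]
[317.12261947 265.71624539]
```

```bash
python3 -m inch '{"plan":[{"tx":-4.7,"ty":-5,"tz":0,"wx":0,"wy":0,"wz":0.5,"fingers":40},{"tx":0,"ty":0,"tz":35,"wx":0,"wy":0,"wz":0,"fingers":40},{"tx":0,"ty":0,"tz":35,"wx":0,"wy":0,"wz":0,"fingers":40},{"tx":0,"ty":0,"tz":18,"wx":0,"wy":0,"wz":0,"fingers":40},{"tx":0,"ty":0,"tz":8,"wx":0,"wy":0,"wz":0,"fingers":40}]}'
python3 -m inch '{"plan":[{"tx":0,"ty":0,"tz":0,"wx":0,"wy":0,"wz":0,"fingers":0},{"tx":0,"ty":0,"tz":0,"wx":0,"wy":0,"wz":0,"fingers":0},{"tx":0,"ty":0,"tz":0,"wx":0,"wy":0,"wz":0,"fingers":0},{"tx":0,"ty":0,"tz":0,"wx":0,"wy":0,"wz":0,"fingers":0},{"tx":0,"ty":0,"tz":0,"wx":0,"wy":0,"wz":0,"fingers":0}]}'
python3 -c "
from h import *
st()"
```

```text
time: 7.1
position: [0.5013, -0.0368, 0.0375]
ee_rot: [-2.54, -1.843, 0.007]
force: [-0.7, -1.1, -0.1]
width: 0.469
grip_force: 0.0
time: 7.52
position: [0.5035, -0.0356, 0.0411]
ee_rot: [-2.542, -1.847, 0.002]
force: [-5.7, -0.1, 3.9]
width: 0.123
grip_force: 62.1
t 7.52 p [503.5 -35.6  41.1] xyaw 72.00 zax [-0.001 -0.001 -1.   ] F [-5.72 -0.12  3.92] T [-0.029  1.209 -0.032] w 0.123 g 62.1 q7 -0.60
```

```bash
python3 -m inch '{"plan":[{"tx":0,"ty":0,"tz":0,"wx":0,"wy":0,"wz":0,"fingers":30},{"tx":0,"ty":0,"tz":0,"wx":0,"wy":0,"wz":0,"fingers":30},{"tx":0,"ty":0,"tz":0,"wx":0,"wy":0,"wz":0,"fingers":30},{"tx":0,"ty":0,"tz":0,"wx":0,"wy":0,"wz":0,"fingers":30}]}'
python3 -c "
from h import *
st()
d=shot('wrist','w4.png')"
```

```text
time: 7.85
position: [0.5053, -0.0353, 0.0409]
ee_rot: [2.54, 1.846, 0.003]
force: [0.0, -0.0, -0.6]
width: 0.353
grip_force: 0.0
t 7.85 p [505.3 -35.3  40.9] xyaw 72.02 zax [ 0.002  0.    -1.   ] F [ 0.01 -0.05 -0.58] T [0.027 0.048 0.036] w 0.353 g 0.0 q7 -0.60
```

View pics/w4.png

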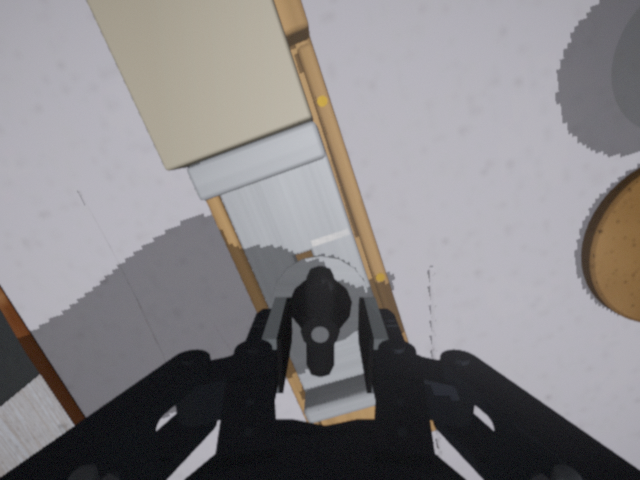

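The wrist view shows the wing between the fingers, (320,265)-(320,375), slightly left of their midline. I centre on it and grip again.

```bash
python3 -m inch '{"plan":[{"tx":2.5,"ty":-1.7,"tz":0,"wx":0,"wy":0,"wz":0,"fingers":30},{"tx":0,"ty":0,"tz":0,"wx":0,"wy":0,"wz":0,"fingers":0},{"tx":0,"ty":0,"tz":0,"wx":0,"wy":0,"wz":0,"fingers":0},{"tx":0,"ty":0,"tz":0,"wx":0,"wy":0,"wz":0,"fingers":0},{"tx":0,"ty":0,"tz":0,"wx":0,"wy":0,"wz":0,"fingers":0}]}' >/dev/null
python3 -c "
from h import *
st()"
python3 -m inch '{"plan":[{"tx":0,"ty":0,"tz":0,"wx":0,"wy":0,"wz":3,"fingers":0},{"tx":0,"ty":0,"tz":0,"wx":0,"wy":0,"wz":3,"fingers":0},{"tx":0,"ty":0,"tz":0.1,"wx":0,"wy":0,"wz":3,"fingers":0},{"tx":0,"ty":0,"tz":0.1,"wx":0,"wy":0,"wz":0,"fingers":0}]}' >/dev/null
python3 -c "
from h import *
st()"
python3 -m inch '{"plan":[{"tx":0,"ty":0,"tz":0,"wx":0,"wy":0,"wz":3,"fingers":0},{"tx":0,"ty":0,"tz":0,"wx":0,"wy":0,"wz":3,"fingers":0},{"tx":0,"ty":0,"tz":0.1,"wx":0,"wy":0,"wz":3,"fingers":0},{"tx":0,"ty":0,"tz":0.1,"wx":0,"wy":0,"wz":0,"fingers":0}]}' >/dev/null
python3 -c "
from h import *
st()"
```

```text
t 8.32 p [504.1 -32.1  40.6] xyaw 72.03 zax [ 0.001  0.    -1.   ] F [ 1.11 -0.07  2.17] T [ 0.208 -0.217  0.008] w 0.121 g 62.7 q7 -0.61
t 8.65 p [504.3 -32.2  40.4] xyaw 62.92 zax [ 0.002  0.    -1.   ] F [2.81 0.33 2.36] T [ 0.184 -0.4   -0.006] w 0.124 g 62.6 q7 -0.74
t 8.98 p [504.5 -32.3  40.2] xyaw 54.01 zax [ 0.002  0.    -1.   ] F [ 3.28 -0.05  1.75] T [ 0.172 -0.625  0.001] w 0.124 g 62.5 q7 -0.86
```

```bash
python3 -m inch '{"plan":[{"tx":0,"ty":0,"tz":0.1,"wx":0,"wy":0,"wz":4,"fingers":0},{"tx":0,"ty":0,"tz":0.1,"wx":0,"wy":0,"wz":4,"fingers":0}]}' >/dev/null;python3 -c "from h import *;st()"
python3 -m inch '{"plan":[{"tx":0,"ty":0,"tz":0.1,"wx":0,"wy":0,"wz":4,"fingers":0},{"tx":0,"ty":0,"tz":0.1,"wx":0,"wy":0,"wz":4,"fingers":0}]}' >/dev/null;python3 -c "from h import *;st()"
python3 -m inch '{"plan":[{"tx":0,"ty":0,"tz":0.1,"wx":0,"wy":0,"wz":4,"fingers":0},{"tx":0,"ty":0,"tz":0.1,"wx":0,"wy":0,"wz":4,"fingers":0}]}' >/dev/null;python3 -c "from h import *;st()"
python3 -m inch '{"plan":[{"tx":0,"ty":0,"tz":0.1,"wx":0,"wy":0,"wz":4,"fingers":0},{"tx":0,"ty":0,"tz":0.1,"wx":0,"wy":0,"wz":4,"fingers":0}]}' >/dev/null;python3 -c "from h import *;st()"
```

```text
t 9.15 p [504.7 -32.4  40.1] xyaw 46.02 zax [ 0.002  0.    -1.   ] F [ 4.11 -0.42 -0.25] T [ 0.017 -0.854  0.109] w 0.121 g 62.4 q7 -0.98
t 9.32 p [504.8 -32.6  39.9] xyaw 37.99 zax [ 0.003  0.    -1.   ] F [ 6.14 -1.06  0.18] T [-0.055 -0.92   0.027] w 0.124 g 62.4 q7 -1.09
t 9.48 p [504.9 -32.7  39.7] xyaw 29.99 zax [ 0.003 -0.    -1.   ] F [ 3.96 -1.32  0.21] T [-0.172 -0.911 -0.014] w 0.123 g 62.4 q7 -1.20
t 9.65 p [505.  -32.9  39.5] xyaw 21.98 zax [ 0.003 -0.    -1.   ] F [ 4.91 -0.7  -0.22] T [-0.265 -0.948  0.04 ] w 0.124 g 62.4 q7 -1.31
```

```bash
python3 -m inch '{"plan":[{"tx":0.5,"ty":0,"tz":0.1,"wx":0,"wy":0,"wz":4,"fingers":0},{"tx":0.5,"ty":0,"tz":0.1,"wx":0,"wy":0,"wz":4,"fingers":0}]}' >/dev/null;python3 -c "from h import *;st()"
python3 -m inch '{"plan":[{"tx":0,"ty":0,"tz":0.1,"wx":0,"wy":0,"wz":4,"fingers":0},{"tx":0,"ty":0,"tz":0.1,"wx":0,"wy":0,"wz":4,"fingers":0}]}' >/dev/null;python3 -c "from h import *;st()"
python3 -m inch '{"plan":[{"tx":0,"ty":0,"tz":0.1,"wx":0,"wy":0,"wz":4,"fingers":0},{"tx":0,"ty":0,"tz":0.1,"wx":0,"wy":0,"wz":4,"fingers":0}]}' >/dev/null;python3 -c "from h import *;st()"
python3 -m inch '{"plan":[{"tx":0,"ty":0,"tz":0.1,"wx":0,"wy":0,"wz":4,"fingers":0},{"tx":0,"ty":0,"tz":0.1,"wx":0,"wy":0,"wz":4,"fingers":0}]}' >/dev/null;python3 -c "from h import *;st()"
```

```text
t 9.82 p [505.2 -33.1  39.3] xyaw 13.95 zax [ 0.002 -0.001 -1.   ] F [ 2.47 -3.75  4.28] T [-0.684 -0.33   0.054] w 0.120 g 62.8 q7 -1.42
t 9.98 p [505.2 -33.3  39.1] xyaw 5.94 zax [ 0.002 -0.001 -1.   ] F [ 3.06 -3.78  2.61] T [-0.729 -0.58   0.015] w 0.124 g 62.8 q7 -1.53
t 10.15 p [505.3 -33.4  39. ] xyaw -2.06 zax [ 0.002 -0.001 -1.   ] F [ 2.8  -4.72  3.81] T [-0.796 -0.572  0.084] w 0.123 g 62.8 q7 -1.64
t 10.32 p [505.3 -33.7  38.8] xyaw -10.08 zax [ 0.002 -0.001 -1.   ] F [ 2.62 -4.42  3.67] T [-0.891 -0.523  0.023] w 0.122 g 62.8 q7 -1.75
```

```bash
python3 -m inch '{"plan":[{"tx":0,"ty":0,"tz":0.1,"wx":0,"wy":0,"wz":4,"fingers":0},{"tx":0,"ty":0,"tz":0.1,"wx":0,"wy":0,"wz":4,"fingers":0}]}' >/dev/null;python3 -c "from h import *;st()"
python3 -m inch '{"plan":[{"tx":0,"ty":0,"tz":0.1,"wx":0,"wy":0,"wz":4,"fingers":0},{"tx":0,"ty":0,"tz":0.1,"wx":0,"wy":0,"wz":4,"fingers":0}]}' >/dev/null;python3 -c "from h import *;st()"
python3 -m inch '{"plan":[{"tx":0,"ty":0,"tz":0.1,"wx":0,"wy":0,"wz":4,"fingers":0},{"tx":0,"ty":0,"tz":0.1,"wx":0,"wy":0,"wz":4,"fingers":0}]}' >/dev/null;python3 -c "from h import *;st()"
python3 -m inch '{"plan":[{"tx":0,"ty":0,"tz":0.1,"wx":0,"wy":0,"wz":4,"fingers":0},{"tx":0,"ty":0,"tz":0.1,"wx":0,"wy":0,"wz":4,"fingers":0}]}' >/dev/null;python3 -c "from h import *;st()"
```

```text
t 10.48 p [505.2 -33.9  38.6] xyaw -18.09 zax [ 0.002 -0.002 -1.   ] F [ 2.21 -5.56  3.7 ] T [-1.004 -0.505 -0.01 ] w 0.122 g 62.9 q7 -1.86
t 10.65 p [505.2 -34.1  38.4] xyaw -26.10 zax [ 0.002 -0.002 -1.   ] F [ 2.09 -4.23  4.25] T [-1.142 -0.472  0.014] w 0.123 g 62.9 q7 -1.97
t 10.82 p [505.1 -34.2  38.2] xyaw -34.11 zax [ 0.002 -0.002 -1.   ] F [ 1.58 -5.79  3.97] T [-1.216 -0.427  0.012] w 0.124 g 63.0 q7 -2.07
t 10.98 p [504.9 -34.4  38. ] xyaw -42.12 zax [ 0.001 -0.002 -1.   ] F [ 1.57 -6.27  5.23] T [-1.348 -0.299  0.004] w 0.122 g 63.1 q7 -2.18
```

```bash
python3 -m inch '{"plan":[{"tx":0,"ty":0,"tz":0.1,"wx":0,"wy":0,"wz":4,"fingers":0},{"tx":0,"ty":0,"tz":0.1,"wx":0,"wy":0,"wz":4,"fingers":0}]}' >/dev/null;python3 -c "from h import *;st()"
python3 -m inch '{"plan":[{"tx":0,"ty":0,"tz":0.1,"wx":0,"wy":0,"wz":4,"fingers":0},{"tx":0,"ty":0,"tz":0.1,"wx":0,"wy":0,"wz":4,"fingers":0}]}' >/dev/null;python3 -c "from h import *;st()"
python3 -m inch '{"plan":[{"tx":0,"ty":0,"tz":0.1,"wx":0,"wy":0,"wz":4,"fingers":0},{"tx":0,"ty":0,"tz":0.1,"wx":0,"wy":0,"wz":4,"fingers":0}]}' >/dev/null;python3 -c "from h import *;st()"
python3 -m inch '{"plan":[{"tx":0,"ty":0,"tz":0.1,"wx":0,"wy":0,"wz":4,"fingers":0},{"tx":0,"ty":0,"tz":0.1,"wx":0,"wy":0,"wz":4,"fingers":0}]}' >/dev/null;python3 -c "from h import *;st()"
```

```text
t 11.15 p [504.8 -34.5  37.9] xyaw -50.13 zax [ 0.001 -0.002 -1.   ] F [ 0.31 -6.43  6.37] T [-1.419 -0.247  0.011] w 0.125 g 63.2 q7 -2.29
t 11.32 p [504.7 -34.7  37.7] xyaw -58.14 zax [ 0.001 -0.002 -1.   ] F [ 1.04 -7.12  5.9 ] T [-1.489e+00 -1.040e-01  1.000e-03] w 0.123 g 63.3 q7 -2.39
t 11.48 p [504.6 -34.8  37.5] xyaw -66.15 zax [ 0.001 -0.002 -1.   ] F [-0.42 -6.91  7.39] T [-1.528  0.006 -0.003] w 0.120 g 63.4 q7 -2.50
t 11.65 p [504.3 -34.9  37.3] xyaw -74.15 zax [ 0.001 -0.002 -1.   ] F [-0.98 -7.32  9.04] T [-1.561  0.135  0.042] w 0.124 g 63.6 q7 -2.60
```

```bash
python3 -m inch '{"plan":[{"tx":0,"ty":0,"tz":0,"wx":0,"wy":0,"wz":0,"fingers":40},{"tx":0,"ty":0,"tz":0,"wx":0,"wy":0,"wz":0,"fingers":40},{"tx":0,"ty":0,"tz":0,"wx":0,"wy":0,"wz":0,"fingers":40},{"tx":0,"ty":0,"tz":-20,"wx":0,"wy":0,"wz":0,"fingers":40},{"tx":0,"ty":0,"tz":-20,"wx":0,"wy":0,"wz":0,"fingers":40}]}'
python3 -m inch '{"plan":[{"tx":0,"ty":0,"tz":0,"wx":0,"wy":0,"wz":-7,"fingers":40},{"tx":0,"ty":0,"tz":0,"wx":0,"wy":0,"wz":-7,"fingers":40},{"tx":0,"ty":0,"tz":0,"wx":0,"wy":0,"wz":-7,"fingers":40},{"tx":0,"ty":0,"tz":0,"wx":0,"wy":0,"wz":-7,"fingers":40},{"tx":0,"ty":0,"tz":0,"wx":0,"wy":0,"wz":-7,"fingers":40}]}' >/dev/null
python3 -m inch '{"plan":[{"tx":0,"ty":0,"tz":0,"wx":0,"wy":0,"wz":-7,"fingers":40},{"tx":0,"ty":0,"tz":0,"wx":0,"wy":0,"wz":-7,"fingers":40},{"tx":0,"ty":0,"tz":0,"wx":0,"wy":0,"wz":-7,"fingers":40},{"tx":0,"ty":0,"tz":0,"wx":0,"wy":0,"wz":-7,"fingers":40},{"tx":0,"ty":0,"tz":0,"wx":0,"wy":0,"wz":-7,"fingers":40}]}' >/dev/null
python3 -m inch '{"plan":[{"tx":0,"ty":0,"tz":0,"wx":0,"wy":0,"wz":-7,"fingers":40},{"tx":0,"ty":0,"tz":0,"wx":0,"wy":0,"wz":-7,"fingers":40},{"tx":0,"ty":0,"tz":0,"wx":0,"wy":0,"wz":-7,"fingers":40},{"tx":0,"ty":0,"tz":0,"wx":0,"wy":0,"wz":-7,"fingers":40},{"tx":0,"ty":0,"tz":0,"wx":0,"wy":0,"wz":-7,"fingers":40}]}' >/dev/null
python3 -m inch '{"plan":[{"tx":0,"ty":0,"tz":0,"wx":0,"wy":0,"wz":-7,"fingers":40},{"tx":0,"ty":0,"tz":0,"wx":0,"wy":0,"wz":-7,"fingers":40},{"tx":0,"ty":0,"tz":0,"wx":0,"wy":0,"wz":-7,"fingers":40},{"tx":0,"ty":0,"tz":0,"wx":0,"wy":0,"wz":-7,"fingers":40},{"tx":0,"ty":0,"tz":0,"wx":0,"wy":0,"wz":-7,"fingers":40}]}' >/dev/null
python3 -m inch '{"plan":[{"tx":0,"ty":0,"tz":0,"wx":0,"wy":0,"wz":-7,"fingers":40},{"tx":0,"ty":0,"tz":0,"wx":0,"wy":0,"wz":-7,"fingers":40},{"tx":0,"ty":0,"tz":0,"wx":0,"wy":0,"wz":-7,"fingers":40},{"tx":0,"ty":0,"tz":0,"wx":0,"wy":0,"wz":-7,"fingers":40},{"tx":0,"ty":0,"tz":0,"wx":0,"wy":0,"wz":-7,"fingers":40}]}' >/dev/null
python3 -m inch '{"plan":[{"tx":0,"ty":0,"tz":0,"wx":0,"wy":0,"wz":-5,"fingers":40},{"tx":0,"ty":0,"tz":0,"wx":0,"wy":0,"wz":0,"fingers":40},{"tx":0,"ty":0,"tz":0,"wx":0,"wy":0,"wz":0,"fingers":40},{"tx":0,"ty":0,"tz":0,"wx":0,"wy":0,"wz":0,"fingers":40}]}' >/dev/null
python3 - <<'E'
from h import *
st()
d=shot('wrist','w5.png')
g=cv2.cvtColor(d['img'],cv2.COLOR_RGB2GRAY)
st()
E
```

```text
time: 12.07
position: [0.5027, -0.0317, 0.076]
ee_rot: [2.51, -1.885, -0.005]
force: [0.3, 0.0, -0.2]
width: 0.468
grip_force: 0.0
t 14.48 p [504.1 -32.   76.6] xyaw 105.92 zax [-0.  0. -1.] F [0.14 0.58 1.14] T [-0.025  0.044  0.007] w 0.470 g 0.0 q7 -0.02
t 14.53 p [504.2 -32.   76.6] xyaw 105.94 zax [-0. -0. -1.] F [ 0.21 -0.67  0.08] T [-0.024 -0.026 -0.086] w 0.464 g 0.0 q7 -0.02
```

View pics/w5.png

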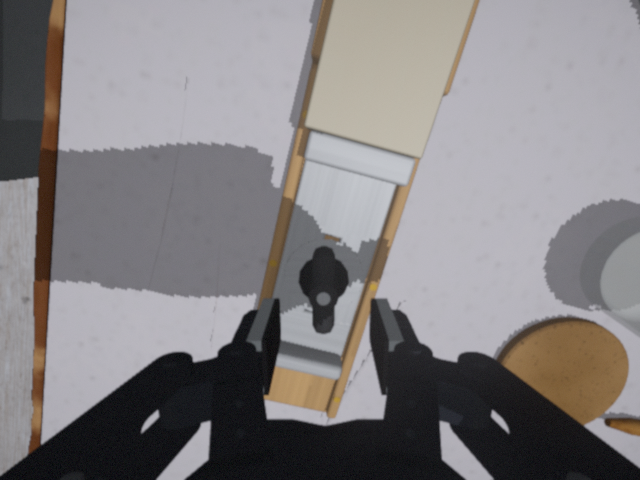

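The wrist view shows the wing again aligned with the fingers, (322,248)-(322,330), with the jaw still against the stone.

```bash
python3 -m inch '{"plan":[{"tx":-1.3,"ty":-0.8,"tz":15,"wx":0,"wy":0,"wz":0,"fingers":40},{"tx":0,"ty":0,"tz":15,"wx":0,"wy":0,"wz":0,"fingers":40},{"tx":0,"ty":0,"tz":9,"wx":0,"wy":0,"wz":0,"fingers":40},{"tx":0,"ty":0,"tz":0,"wx":0,"wy":0,"wz":0,"fingers":40},{"tx":0,"ty":0,"tz":0,"wx":0,"wy":0,"wz":0,"fingers":0}]}' 
python3 -m inch '{"plan":[{"tx":0,"ty":0,"tz":0,"wx":0,"wy":0,"wz":0,"fingers":0},{"tx":0,"ty":0,"tz":0,"wx":0,"wy":0,"wz":0,"fingers":0},{"tx":0,"ty":0,"tz":0,"wx":0,"wy":0,"wz":0,"fingers":0},{"tx":0,"ty":0,"tz":0,"wx":0,"wy":0,"wz":0,"fingers":0}]}' >/dev/null;python3 -c "from h import *;st()"
python3 -m inch '{"plan":[{"tx":0,"ty":0,"tz":0.1,"wx":0,"wy":0,"wz":4,"fingers":0},{"tx":0,"ty":0,"tz":0.1,"wx":0,"wy":0,"wz":4,"fingers":0}]}' >/dev/null;python3 -c "from h import *;st()"
python3 -m inch '{"plan":[{"tx":0,"ty":0,"tz":0.1,"wx":0,"wy":0,"wz":2,"fingers":0},{"tx":0,"ty":0,"tz":0.1,"wx":0,"wy":0,"wz":2,"fingers":0}]}' >/dev/null;python3 -c "from h import *;st()"
python3 -m inch '{"plan":[{"tx":0,"ty":0,"tz":0.1,"wx":0,"wy":0,"wz":2,"fingers":0},{"tx":0,"ty":0,"tz":0.1,"wx":0,"wy":0,"wz":2,"fingers":0}]}' >/dev/null;python3 -c "from h import *;st()"
```

```text
time: 14.95
position: [0.5036, -0.0333, 0.0375]
ee_rot: [-1.89, -2.509, 0.001]
force: [-0.4, 0.1, 0.0]
width: 0.338
grip_force: 0.0
t 15.28 p [504.  -33.6  38.4] xyaw 106.01 zax [ 0. -0. -1.] F [-3.08  0.83  6.37] T [ 0.005  0.652 -0.002] w 0.124 g 61.8 q7 -0.05
t 15.45 p [503.9 -33.6  38.3] xyaw 97.85 zax [ 0. -0. -1.] F [-3.85 -0.29  7.71] T [0.009 0.718 0.083] w 0.124 g 62.0 q7 -0.17
t 15.62 p [504.  -33.5  38.2] xyaw 93.93 zax [ 0. -0. -1.] F [-4.65  0.07  9.08] T [0.024 0.885 0.168] w 0.119 g 62.2 q7 -0.22
t 15.78 p [504.  -33.6  38.2] xyaw 89.95 zax [ 0.    -0.001 -1.   ] F [-4.21 -0.27 10.64] T [0.002 0.952 0.177] w 0.127 g 62.5 q7 -0.28
```

```bash
cat > avg.py <<'E'
from h import *
t=[];f=[]
for i in range(4):
    manip.get_image('scene');s=manip.sense();t.append(s['torque'][2]);f.append(s['force'])
print('avgTz %.3f sd %.3f'%(np.mean(t),np.std(t)),np.mean(f,0).round(1));st()
E
python3 avg.py
python3 -m inch '{"plan":[{"tx":0,"ty":0,"tz":0,"wx":0,"wy":0,"wz":2,"fingers":0},{"tx":0,"ty":0,"tz":0,"wx":0,"wy":0,"wz":2,"fingers":0}]}' >/dev/null;python3 avg.py
python3 -m inch '{"plan":[{"tx":0,"ty":0,"tz":0,"wx":0,"wy":0,"wz":2,"fingers":0},{"tx":0,"ty":0,"tz":0,"wx":0,"wy":0,"wz":2,"fingers":0}]}' >/dev/null;python3 avg.py
```

```text
avgTz -0.017 sd 0.026 [-4.6 -0.  10.6]
t 15.98 p [504.  -33.6  38.2] xyaw 90.01 zax [ 0.    -0.001 -1.   ] F [-5.58  0.21 11.  ] T [ 0.031  0.912 -0.048] w 0.124 g 62.3 q7 -0.28
avgTz 0.096 sd 0.027 [-4.2 -0.4  9.8]
t 16.35 p [504.  -33.6  38.1] xyaw 86.02 zax [ 0. -0. -1.] F [-4.84  0.1   9.76] T [0.003 0.857 0.11 ] w 0.122 g 62.3 q7 -0.34
avgTz 0.047 sd 0.016 [-4.   0.4  9.5]
t 16.72 p [504.  -33.6  38.1] xyaw 82.03 zax [ 0. -0. -1.] F [-4.12  0.79  9.56] T [-0.022  0.816  0.059] w 0.125 g 62.2 q7 -0.39
```

```bash
python3 -m inch '{"plan":[{"tx":0,"ty":0,"tz":0,"wx":0,"wy":0,"wz":3,"fingers":0},{"tx":0,"ty":0,"tz":0,"wx":0,"wy":0,"wz":3,"fingers":0}]}' >/dev/null;python3 -c "from h import *;st()"
python3 -m inch '{"plan":[{"tx":0,"ty":0,"tz":0.1,"wx":0,"wy":0,"wz":3,"fingers":0}]}' >/dev/null;python3 -c "from h import *;st()"
python3 -m inch '{"plan":[{"tx":0,"ty":0,"tz":0,"wx":0,"wy":0,"wz":3,"fingers":0}]}' >/dev/null;python3 -c "from h import *;st()"
python3 -m inch '{"plan":[{"tx":0,"ty":0,"tz":0.1,"wx":0,"wy":0,"wz":3,"fingers":0}]}' >/dev/null;python3 -c "from h import *;st()"
python3 -m inch '{"plan":[{"tx":0,"ty":0,"tz":0,"wx":0,"wy":0,"wz":3,"fingers":0}]}' >/dev/null;python3 -c "from h import *;st()"
python3 -m inch '{"plan":[{"tx":0,"ty":0,"tz":0,"wx":0,"wy":0,"wz":3,"fingers":0}]}' >/dev/null;python3 -c "from h import *;st()"
```

```text
t 16.88 p [504.  -33.6  38. ] xyaw 75.92 zax [ 0. -0. -1.] F [-4.01  1.21  8.69] T [-0.029  0.71   0.158] w 0.124 g 62.1 q7 -0.48
t 16.97 p [504.  -33.6  38. ] xyaw 72.91 zax [ 0. -0. -1.] F [-3.18 -0.61  9.51] T [-0.062  0.842  0.206] w 0.127 g 62.3 q7 -0.52
t 17.05 p [504.  -33.6  37.9] xyaw 69.91 zax [ 0. -0. -1.] F [-3.84 -0.4   8.27] T [-0.124  0.786  0.224] w 0.123 g 62.1 q7 -0.56
t 17.13 p [503.9 -33.6  37.8] xyaw 66.91 zax [ 0. -0. -1.] F [-3.12 -0.46 10.06] T [-0.053  0.817  0.191] w 0.124 g 62.2 q7 -0.60
t 17.22 p [504.  -33.6  37.8] xyaw 63.91 zax [ 0. -0. -1.] F [-3.28 -0.02  7.76] T [-0.133  0.765  0.216] w 0.123 g 62.1 q7 -0.65
t 17.30 p [503.9 -33.6  37.8] xyaw 60.91 zax [ 0. -0. -1.] F [-3.67  0.24  7.33] T [-0.134  0.725  0.166] w 0.123 g 62.0 q7 -0.69
```

Stiff now (~0.19 N m while moving). The torque started to rise at a tool yaw of about 105°, so the quarter turn ends near yaw 11°, about 50° more.

```bash
python3 -m inch '{"plan":[{"tx":0,"ty":0,"tz":0.1,"wx":0,"wy":0,"wz":4,"fingers":0},{"tx":0,"ty":0,"tz":0.1,"wx":0,"wy":0,"wz":4,"fingers":0},{"tx":0,"ty":0,"tz":0.1,"wx":0,"wy":0,"wz":4,"fingers":0},{"tx":0,"ty":0,"tz":0.1,"wx":0,"wy":0,"wz":4,"fingers":0},{"tx":0,"ty":0,"tz":0.1,"wx":0,"wy":0,"wz":4,"fingers":0}]}' >/dev/null;python3 -c "from h import *;st()"
python3 -m inch '{"plan":[{"tx":0,"ty":0,"tz":0.1,"wx":0,"wy":0,"wz":4,"fingers":0},{"tx":0,"ty":0,"tz":0.1,"wx":0,"wy":0,"wz":4,"fingers":0},{"tx":0,"ty":0,"tz":0.1,"wx":0,"wy":0,"wz":4,"fingers":0},{"tx":0,"ty":0,"tz":0.1,"wx":0,"wy":0,"wz":4,"fingers":0},{"tx":0,"ty":0,"tz":0.1,"wx":0,"wy":0,"wz":4,"fingers":0}]}' >/dev/null;python3 -c "from h import *;st()"
python3 -m inch '{"plan":[{"tx":0,"ty":0,"tz":0.1,"wx":0,"wy":0,"wz":4,"fingers":0},{"tx":0,"ty":0,"tz":0.1,"wx":0,"wy":0,"wz":4,"fingers":0},{"tx":0,"ty":0,"tz":0,"wx":0,"wy":0,"wz":2,"fingers":0},{"tx":0,"ty":0,"tz":0,"wx":0,"wy":0,"wz":0,"fingers":0}]}' >/dev/null;python3 -c "from h import *;st()"
python3 -m inch '{"plan":[{"tx":0,"ty":0,"tz":0,"wx":0,"wy":0,"wz":0,"fingers":40},{"tx":0,"ty":0,"tz":0,"wx":0,"wy":0,"wz":0,"fingers":40},{"tx":0,"ty":0,"tz":0,"wx":0,"wy":0,"wz":0,"fingers":40},{"tx":0,"ty":0,"tz":-20,"wx":0,"wy":0,"wz":0,"fingers":40},{"tx":0,"ty":0,"tz":-20,"wx":0,"wy":0,"wz":0,"fingers":40}]}'
python3 -m inch '{"plan":[{"tx":0,"ty":0,"tz":-30,"wx":0,"wy":0,"wz":0,"fingers":40},{"tx":0,"ty":0,"tz":-30,"wx":0,"wy":0,"wz":0,"fingers":40},{"tx":0,"ty":0,"tz":-30,"wx":0,"wy":0,"wz":0,"fingers":40},{"tx":0,"ty":0,"tz":0,"wx":0,"wy":0,"wz":0,"fingers":40}]}'>/dev/null
python3 - <<'E'
from h import *
st();d=shot('wrist','w6.png');e=shot('side','s6.png')
cv2.imwrite('pics/c6.png',np.hstack([cv2.resize(d['img'],(440,330)),cv2.resize(e['img'][195:355,245:375],None,fx=2.0625,fy=2.0625,interpolation=cv2.INTER_CUBIC)])[:,:,::-1])
E
```

```text
t 17.72 p [504.  -33.6  37.4] xyaw 40.86 zax [ 0. -0. -1.] F [-3.98  0.17 10.05] T [-0.18   0.892  0.231] w 0.118 g 62.3 q7 -0.96
t 18.13 p [503.9 -33.7  37. ] xyaw 20.86 zax [ 0. -0. -1.] F [-4.9  -0.16 10.96] T [-0.216  0.922  0.173] w 0.123 g 62.5 q7 -1.24
t 18.47 p [504.  -33.7  36.8] xyaw 10.93 zax [ 0. -0. -1.] F [-5.12 -0.31 10.59] T [-0.234  0.929 -0.005] w 0.124 g 62.5 q7 -1.37
time: 18.88
position: [0.5031, -0.0335, 0.0753]
ee_rot: [-3.127, -0.302, 0.004]
force: [1.2, -0.4, -0.1]
width: 0.468
grip_force: 0.0
t 19.22 p [507.6 -33.6 171.1] xyaw 11.00 zax [ 0.01   0.001 -1.   ] F [0.57 0.38 0.34] T [-0.012 -0.034  0.012] w 0.470 g 0.0 q7 -1.40
```

View pics/c6.png

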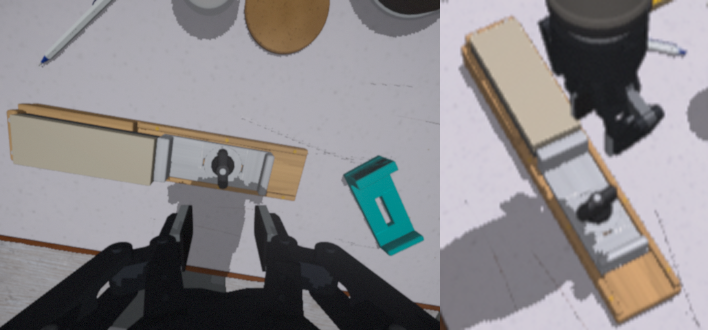

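The final view shows the wing aligned with the gripper, so the grip didn't slip. The stone sits between the jaw and the end stop, and the arm is clear. Handing in.

```bash
python3 -c "
from workcell import manip
print(manip.job_done())"
```

```text
the job is handed in; nothing more can be done
None
```

I slid the stop up until the stone was pressed hard against the fixed end stop. I then tightened the knob about 95° past where the torque first rose (that point is good to about 3°), and handed the job in with the arm clear; no verdict was shown.

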